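# Shut the dry box drawer and crack its sealed lid for purging

### The arm

A 6-joint arm with a two-finger parallel gripper is mounted at the origin on a cart in front of the work surface, level with it; the furniture and walls round the work are solid. World frame = base frame: x ahead of the robot, y to its left, z up, the work surface at z = 0. Lengths are in mm, angles in rad, forces in N, time in s.
With the tool pointing down it reaches from about 350 to 775 mm from the base axis. Payload 7.3 kg.
Tool frame: the origin (TCP) lies on the centre line of the jaws, within the pads' length; the fingertips stand 22 mm ahead of it and the grasp point (between the pads) lies 3 mm ahead of it; z points along the fingers, y is the direction in which the jaws open and shut (so a half turn about z gives the same grasp; the last joint's range is limited). The gripper opens to 92 mm and grips with 3 to 60 N. Pads are 19 mm wide; open, the fingers measure 130 mm over their backs; the gripper's body (75 mm by 190 mm) begins 47 mm behind the grasp point.
Start: joints at [1.079, 0.342, 1.524, -0, 1.275, -0.146], TCP at [177.934, 493.946, 248.741] pointing down, gripper open.
Joint ranges: [-2.53, 2.53], [-0.77, 2.02], [0.04, 2.7], [-1, 4.14], [0.28, 2.66], [-3.11, 3.11]. Speed limits (rad/s): [2.57, 2.57, 3.14, 3.14, 3.14, 3.14].

### API

Orientations are given as [roll, pitch, yaw] about the fixed x, y, z axes, in that order (R = Rz(yaw) Ry(pitch) Rx(roll)).
In Python, from plant import get_obs, capture, bot, spot_in gives the robot as it stands.
- The arm moves only by the shell command python3 -m handwheel 'ROWS' [OPENING]. ROWS is JSON, a list of rows, each a list of 2 entries, a list of its own where there are three numbers: the shift along the world's x, y, z in mm, then the turn, a rotation vector about the world's x, y, z in rad. In form: [[[x, y, z], [wx, wy, wz]], ...]. A call has 1 to 12 rows; each row shifts and turns the commanded pose from where the row before left it; what a row does not reach is not made up. A row lasts 1/8 s, in which the tool goes at most 62.5 mm and 10.7 degrees, less where a joint would pass 70% of its speed; a pose out of reach is approached as far as the arm can. A call is refused whole if a number of a shift passes 62.5 or a number of a turn 0.188, either way. A call with a gripper value outside its range is refused whole. OPENING is the closure, from 0 (fully open) to 1 (shut), set as the call begins (- or left out, the last holds). The fingers move at their own pace and stop on an object; the grip force is fixed at half the most. Time passes only in rows, so rows that do not move let the fingers close. It gives the time, the measured TCP pose, the force and the opening at its end, in the units of the state.
- get_obs(): the state, without advancing time (a new reading comes with each control period).
- capture(name): name is "side" or "top"; returns a dict with "img" (480x640x3 uint8, red, green, blue), "fx", "fy", "cx", "cy" (pixels), "cam_to_world" (4x4, takes a point from camera to world coordinates). Camera axes: x right, y up, looking along -z (the intrinsics and any distortion apply to the point x, -y, -z); pixel columns grow to the right and rows downward; lengths in mm; the calibration is good to about 2 mm. A picture is of the moment at which its call begins. There is no depth.
- bot.close_job(): hands the job in, once; it reports no verdict.
Trained networks look in the newest picture that a camera, given by its name, has taken for a name from the list of things; names that differ only in an ending like _2 or _b are one class to them, and where a whole thing is asked for, a point or a joint stands for the part that bears it (a point fixed in the world has none). Each returns a list of dicts, best first, with "score" (0 to 1); they miss things now and then, are a little off and sometimes report something else, mostly with a low value. They report only what shows in the picture. A call takes as long as a camera call.
- spot_in(thing, camera): "xyz" ([x, y, z] in mm, in the coordinates of the camera as it stood for that picture, good to about 4 mm: the middle of the surface that is visible of it).
The state is a dict: "time": time; "joint_positions": joint angles; "dq": joint speeds; "tau": joint torques, N m; "tool_pos": TCP position; "tcp_rot": TCP orientation; "contact_force": force on the tool from outside, world axes, zero at the start; "moment": the same for the moment, N m; "grip_width": finger opening in mm.
Only numpy, scipy, OpenCV 4.12 (cv2) and the standard library are available. Lean on these libraries where they do the work, as an engineer would, in place of code of your own. Each camera call takes 0.05 s, during which the arm holds its last target. There are 200 camera calls.

### The job

The white dry box has just been loaded and must be purged: first push its drawer fully home, then take the black knob on its lid, pull until the stuck seal lets go, and hold the lid just ajar, its front edge about 15 mm up. Do not let the lid fly up when the seal breaks, and leave the two bottles and the beaker beside the box where they stand. Finish while still holding the lid ajar by its knob: let go and it falls shut.

Things in the scene. Friction and masses are not known exactly. Their poses are not given: they have to be found in the camera images.
- dry_box: White dry box fixed to the worktop, 180 deep (x) x 200 wide (y) x 90 mm high, grey lid on top to 101.5 mm above the worktop, drawer in its lower front. Origin: centre of its underside on the worktop. Its x axis points to its back, its front (drawer, handle) faces -x, y to its left, z up. It may be turned up to 0.25 rad.
- drawer (a joint): Sliding drawer of the box, m: 0 fully home, positive = pulled out towards the front (box -x), at most 0.08. Starts 0.035 to 0.07 out. About 2 N of friction; it stays where it is left and stops hard at 0.
- drawer_handle (a point): Middle of the drawer's steel bar handle: round bar 8 mm thick and 56 mm long, level, along the box's y axis, 24 mm above the worktop, 44 mm in front of the drawer's face. With the drawer home it lies 138 mm in front of the box's origin. Axes as the box's.
- lid_angle (a joint): Lid hinge, rad: 0 shut, positive = front edge up, stop at 0.24. Front edge rises 183 mm x the angle (15 mm = 0.082 rad). The seal holds it shut: it takes roughly 14 to 20 N upward at the knob, peaking within the first 2 mm of lift there; by 5 mm it has let go and only some 2 to 6 N are needed. Let go, the lid falls fully shut.
- lid_hinge (a point): Middle of the lid's hinge axis, at the back of the box, 90 mm behind the box's origin and 90 mm above the worktop; the axis runs along the box's y. The point turns with the lid.
- lid_front (a point): Middle of the lid's front lower edge, 183 mm in front of the hinge axis; 91.5 mm above the worktop when shut.
- lid: The grey lid, 184 deep x 206 wide x 10 mm thick, with its black round knob, which stands upright near the front, 40 mm high: a 26 mm thick head (14 to 40 mm up) on an 18 mm neck; its foot is 101.5 mm above the worktop and 55 mm in front of the box's origin when shut. Origin: middle of the hinge axis; axes as the box's when shut, turning with the lid.
- knob_center (a point): Centre of the knob's 26 mm head, where it is gripped: 27 mm above its foot, 145 mm in front of the hinge axis and 38.5 mm above it. Fingers can close on it in any level direction.
- substrate: Bystander: small white bottle with white cap, 27 mm across, 53 mm high, loose. Origin: centre of its underside.
- conjugate: Bystander: black bottle, 32 mm across, 64 mm high, loose. Origin: centre of its underside.
- beaker: Bystander: clear beaker, 62 mm across, 76 mm high, loose. Origin: centre of its underside.

How it is judged:
By the outcome, as a careful person would: the job done as asked, in the order asked, and still so for the second after the job is handed in, while the arm keeps its last pose, push and grip.
It also fails if it takes over 43 s, if anything falls off the work surface, if the arm or the gripper's body presses on something with over 40 N, if the wrist force passes 120 N, or if a joint passes its speed limit or range.

## Working session

There is one attempt and no reset: what is moved stays moved. The work goes in short steps, Python scripts to look and compute and a shell command to move; the robot and the scene stay as the last step left them, time stands still between calls to the robot, and variables do not carry over. Pictures are saved under pics/ and viewed, about 8 in all and at most 12, crops included, and the job is handed in when it is done.

```bash
mkdir -p pics; ls; cat > h.py <<'E'
import numpy as np, cv2
from plant import get_obs, capture, bot, spot_in
def w(c,p): return (np.array(c["cam_to_world"])@np.r_[p,1])[:3]
def proj(c,P):
    q=np.linalg.inv(np.array(c["cam_to_world"]))@np.r_[P,1]
    return c["cx"]+c["fx"]*q[0]/-q[2], c["cy"]+c["fy"]*-q[1]/-q[2]
E
python3 - <<'E'
from h import *
o=get_obs(); print(o)
for n in("side","top"):
    c=capture(n); cv2.imwrite(f"pics/{n}1.png",c["img"][...,::-1]); print(n,{k:v for k,v in c.items() if k!="img"})
    for t in["dry_box","drawer","drawer_handle","lid","knob_center","lid_front","substrate","conjugate","beaker"]:
        r=spot_in(t,n); print(t,[(round(d["score"],2),w(c,d["xyz"]).round(1).tolist()) for d in r[:2]])
E
```

```text
pics
{'time': 0.0, 'joint_positions': array([ 1.07898810e+00,  3.42703791e-01,  1.52503329e+00, -2.56670196e-05,
        1.27537683e+00, -1.45999077e-01]), 'dq': array([-2.06586702e-04,  1.01882408e-03, -1.11504087e-03, -7.43630218e-04,
        6.96467202e-04, -4.47453901e-05]), 'tau': array([ 9.58351229e-04, -4.31240237e+01, -2.44220424e+01,  7.17751589e-02,
        5.58860635e-02, -1.18390453e-04]), 'tool_pos': array([177.75886512, 493.59070541, 248.04907789]), 'tcp_rot': array([-3.14008401e+00, -1.97031903e-04,  2.79579084e+00]), 'contact_force': array([-0.37708221,  0.00317516, -0.19661455]), 'moment': array([-0.01471067, -0.04556392,  0.03004268]), 'grip_width': 91.36027162840558}
side {'fx': 475.48802072088426, 'fy': 475.48802072088426, 'cx': 319.07787712445236, 'cy': 242.47697211617862, 'cam_to_world': array([[-9.92478302e-01,  7.31248258e-02, -9.81813628e-02,
         4.76212850e+02],
       [-1.20775552e-01, -4.53826977e-01,  8.82867114e-01,
         1.06500435e+03],
       [ 2.00021529e-02,  8.88084363e-01,  4.59245118e-01,
         6.30934400e+02],
       [ 0.00000000e+00,
[... 582 characters left out ...]
940488244, 'cam_to_world': array([[-2.33956123e-02,  9.85789656e-01, -1.66347227e-01,
         3.90002921e+02],
       [-9.99712431e-01, -2.21931626e-02,  9.08397662e-03,
         4.20402211e+01],
       [ 5.26311913e-03,  1.66511916e-01,  9.86025396e-01,
         1.38441153e+03],
       [ 0.00000000e+00,  0.00000000e+00,  0.00000000e+00,
         1.00000000e+00]])}
dry_box []
drawer [(0.57, [504.1, 108.3, 15.5])]
drawer_handle [(0.83, [505.5, 110.5, 11.7])]
lid [(0.8, [617.6, 78.3, 101.6])]
knob_center [(0.57, [622.1, 74.7, 100.4])]
lid_front [(0.61, [617.8, 74.4, 99.6])]
substrate [(0.55, [501.8, 317.6, 48.2])]
conjugate [(0.69, [593.5, 315.5, 55.8])]
beaker [(0.77, [437.2, -266.1, 21.5])]
```

View pics/side1.png

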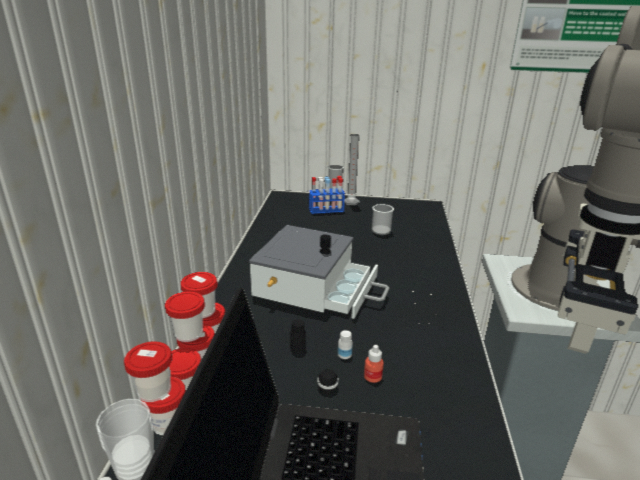

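View pics/top1.png

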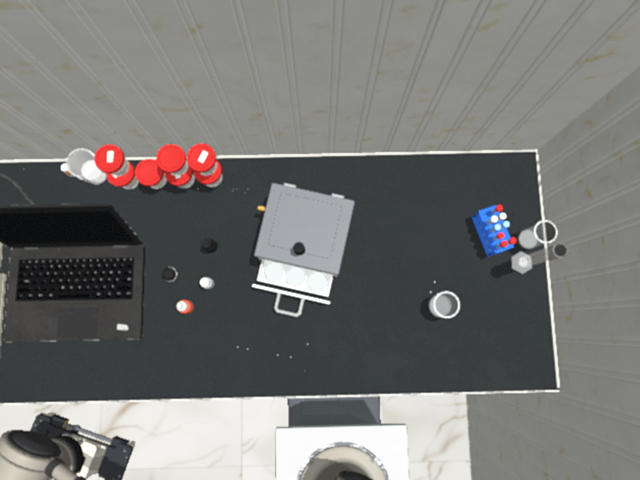

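```bash
cat >> h.py <<'E'
def ray(c,u,v,z):
    T=np.array(c["cam_to_world"]); d=T[:3,:3]@np.array([(u-c["cx"])/c["fx"],-(v-c["cy"])/c["fy"],-1]); o=T[:3,3]
    return o+d*(z-o[2])/d[2]
E
python3 - <<'E'
from h import *
c=capture("top"); im=c["img"]
print(im[220,290],im[235,265],im[210,340],im[266,260],im[284,300],im[255,380])
crop=im[170:330,240:370]; cv2.imwrite("pics/tc.png",cv2.resize(crop,None,fx=4.5,fy=3.75*1.0 and 3.7,interpolation=cv2.INTER_CUBIC)[...,::-1])
g=im.astype(int); ref=im[220,290].astype(int)
m=(np.abs(g-ref).max(2)<18).astype(np.uint8); 
m=cv2.morphologyEx(m,cv2.MORPH_OPEN,np.ones((3,3)))
m=cv2.morphologyEx(m,cv2.MORPH_CLOSE,np.ones((5,5)))
n,l=cv2.connectedComponents(m); m=(l==l[220,290]).astype(np.uint8)
ct=max(cv2.findContours(m,0,2)[0],key=cv2.contourArea)
W=np.array([ray(c,*p[0],101.5)[:2] for p in ct],np.float32)
print(cv2.contourArea(ct)); r=cv2.minAreaRect(W); print(r,cv2.boxPoints(r))
print("handle",ray(c,288,314,28),"knob",ray(c,299,246,141))
E
```

```text
[165 169 174] [164 168 172] [155 159 162] [234 237 236] [244 249 249] [63 66 66]
6083.5
((623.7326049804688, 75.62559509277344), (200.84439086914062, 181.01429748535156), 75.88182830810547) [[ 5.1146399e+02  3.1342316e-01]
 [ 6.8701074e+02 -4.3840054e+01]
 [ 7.3600122e+02  1.5093777e+02]
 [ 5.6045447e+02  1.9509125e+02]]
handle [421.66451165 122.10658079  28.        ] knob [573.20732174  88.22061411 141.        ]
```

View pics/tc.png

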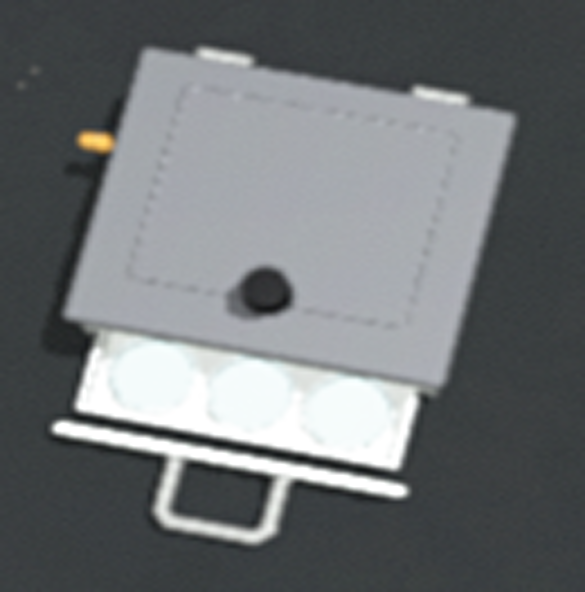

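Top view shows the box turned about −0.245 rad, with its origin near (625, 75). The knob is at px (299,248), and the handle at px (288,314) puts the drawer about 70 mm out. The bottles stand to the left and the beaker far to the right. I'll close the gripper and move to just in front of the handle.

```bash
python3 -m handwheel '[[[21.6,-36.4,-12],[0,0,0.01]],[[21.6,-36.4,-12],[0,0,0.01]],[[21.6,-36.4,-12],[0,0,0.01]],[[21.6,-36.4,-12],[0,0,0.01]],[[21.6,-36.4,-12],[0,0,0.01]],[[21.6,-36.4,-12],[0,0,0.01]],[[21.6,-36.4,-12],[0,0,0.01]],[[21.6,-36.4,-12],[0,0,0.01]],[[21.6,-36.4,-12],[0,0,0.01]],[[21.6,-36.4,-12],[0,0,0.01]],[[0,0,0],[0,0,0]],[[0,0,0],[0,0,0]]]' 1
python3 - <<'E'
from h import *
c=capture("top"); cv2.imwrite("pics/t2.png",cv2.resize(c["img"][170:370,230:390],None,fx=3.5,fy=2.9)[...,::-1])
E
```

```text
time: 2.55
tool_pos: [393.7, 130.2, 128.9]
tcp_rot: [3.141, -0.0, 2.895]
contact_force: [-0.9, -0.2, -0.1]
grip_width: 0.3
```

View pics/t2.png

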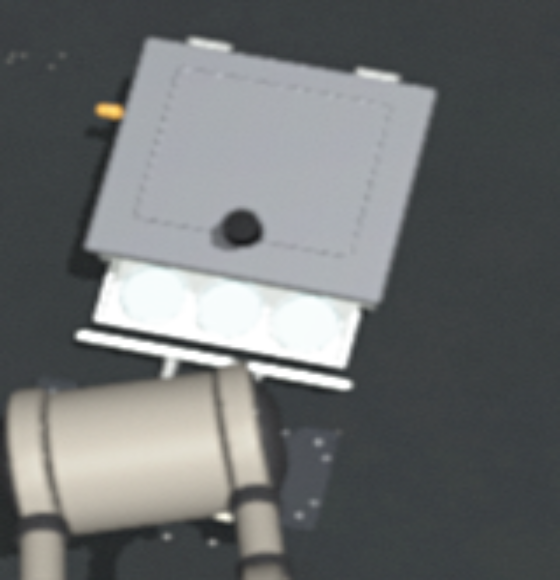

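The arm hides the handle in this view, but by the numbers the fingers clear the bar by about 14 mm. Next I'll lower them and check the force.

```bash
python3 -m handwheel '[[[0,0,-32],[0,0,0]],[[0,0,-32],[0,0,0]],[[0,0,-20],[0,0,0]],[[0,0,-12],[0,0,0]],[[0,0,0],[0,0,0]]]'
python3 - <<'E'
from h import *
c=capture("side"); cv2.imwrite("pics/s2.png",cv2.resize(c["img"][200:340,230:430],None,fx=4,fy=4)[...,::-1])
E
```

```text
time: 3.22
tool_pos: [393.5, 130.5, 32.6]
tcp_rot: [-3.141, -0.001, 2.897]
contact_force: [-1.3, -0.1, -0.2]
grip_width: 0.3
```

View pics/s2.png

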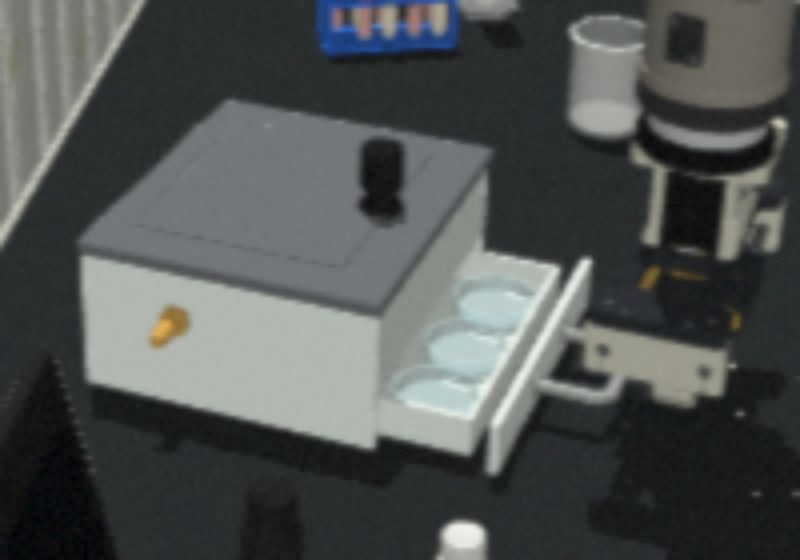

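The fingers stand in front of the bar (near (675,390) in the crop) and are clear of it. Pushing along the box's x axis.

```bash
python3 -m handwheel '[[[8.7,-2.2,0],[0,0,0]],[[8.7,-2.2,0],[0,0,0]],[[8.7,-2.2,0],[0,0,0]],[[8.7,-2.2,0],[0,0,0]],[[8.7,-2.2,0],[0,0,0]],[[8.7,-2.2,0],[0,0,0]],[[8.7,-2.2,0],[0,0,0]],[[7.8,-1.9,0],[0,0,0]],[[3.9,-1,0],[0,0,0]],[[0,0,0],[0,0,0]]]'; python3 -m handwheel '[[[1.9,-0.5,0],[0,0,0]],[[1.9,-0.5,0],[0,0,0]]]';  python3 -m handwheel '[[[1.9,-0.5,0],[0,0,0]]]'
```

```text
time: 4.53
tool_pos: [467.2, 111.5, 32.7]
tcp_rot: [3.141, 0.001, 2.896]
contact_force: [0.7, -0.1, 0.2]
grip_width: 0.2
time: 4.78
tool_pos: [470.1, 110.7, 32.7]
tcp_rot: [3.142, -0.001, 2.896]
contact_force: [-2.1, 0.9, -0.2]
grip_width: 0.8
time: 4.9
tool_pos: [472.1, 110.2, 32.7]
tcp_rot: [3.142, -0.0, 2.896]
contact_force: [-1.7, 1.4, 0.1]
grip_width: 0.3
```

```bash
for i in 1 2 3; do python3 -m handwheel '[[[1.9,-0.5,0],[0,0,0]]]'|grep -E "pos|force"; done; python3 - <<'E'
from h import *
c=capture("side"); cv2.imwrite("pics/s3.png",cv2.resize(c["img"][200:340,230:430],None,fx=4,fy=4)[...,::-1])
E
```

```text
tool_pos: [474.1, 109.7, 32.7]
contact_force: [-1.8, 1.4, 0.1]
tool_pos: [475.6, 109.3, 32.6]
contact_force: [-5.8, 4.9, 4.4]
tool_pos: [475.7, 109.2, 32.5]
contact_force: [-11.6, 6.7, 8.5]
```

View pics/s3.png

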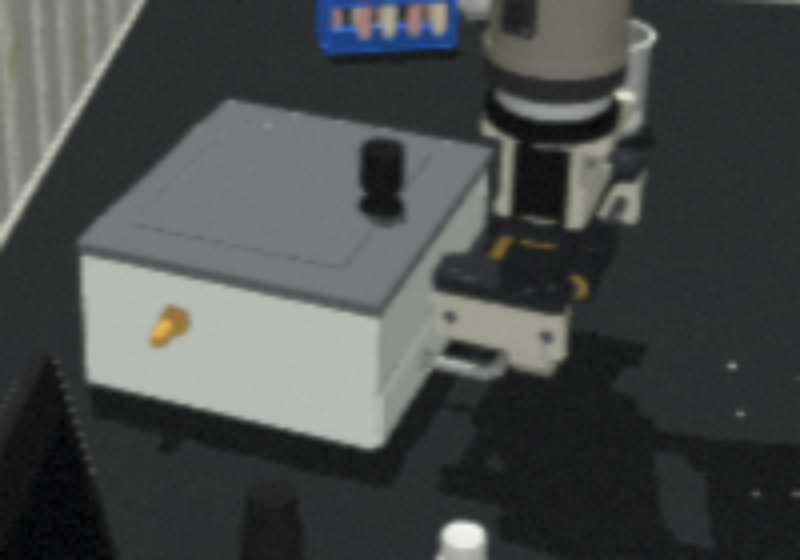

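The drawer is home: its face is flush, the tool stopped and the force rose to 13 N. I'll back off and rise with the gripper opening, and refine the knob position from the first pictures.

```bash
python3 -m handwheel '[[[-12,3,0],[0,0,0]],[[-19,4.5,10],[0,0,0]],[[0,0,55],[0,0,0]],[[0,0,60],[0,0,0]],[[0,0,40],[0,0,0]],[[0,0,0],[0,0,0]]]' 0
python3 - <<'E'
from h import *
from scipy.optimize import least_squares
C={}
for n,(x0,y0,x1,y1) in {"top":(285,235,315,262),"side":(315,225,336,262)}.items():
    c=capture(n); C[n]=c; im=cv2.imread(f"pics/{n}1.png")[y0:y1,x0:x1]
    m=(im.max(2)<(80 if n=="top" else 45)).astype(np.uint8)
    k,l,s,ce=cv2.connectedComponentsWithStats(m); i=1+s[1:,4].argmax(); print(n,s[i]+[x0,y0,0,0,0],ce[i]+[x0,y0])
    C[n+"p"]=ce[i]+[x0,y0]
u,v=C["topp"]; print("top ray z 141/133/125",[ray(C["top"],u,v,z).round(1) for z in(141,133,125)])
u,v=C["sidep"]; print("side ray",[ray(C["side"],u,v,z).round(1) for z in(133,128,123)])
E
```

```text
time: 6.08
tool_pos: [448.8, 116.2, 200.9]
tcp_rot: [3.139, 0.008, 2.896]
contact_force: [-0.3, 0.5, -1.3]
grip_width: 55.8
top [294 243  11  12 105] [298.58095238 248.63809524]
side [320 235  11  20 168] [324.9047619  244.23214286]
top ray z 141/133/125 [array([567.1,  89.3, 141. ]), array([568.2,  89.6, 133. ]), array([569.4,  89.9, 125. ])]
side ray [array([568.6, 114.3, 133. ]), array([569.5, 104.7, 128. ]), array([570.4,  95.2, 123. ])]
```

```bash
python3 -m handwheel '[[[40,-9,0],[0,0,0]],[[40,-9,0],[0,0,0]],[[41,-9,0],[0,0,0]],[[0,0,0],[0,0,0]],[[0,0,-16],[0,0,0]],[[0,0,-5],[0,0,0]],[[0,0,0],[0,0,0]]]' 0
python3 - <<'E'
from h import *
c=capture("side"); cv2.imwrite("pics/s4.png",cv2.resize(c["img"][180:300,230:390],None,fx=5,fy=5)[...,::-1])
E
```

```text
time: 7.05
tool_pos: [566.9, 89.4, 176.0]
tcp_rot: [-3.141, -0.002, 2.896]
contact_force: [-1.2, 0.1, 1.0]
grip_width: 92.0
```

View pics/s4.png

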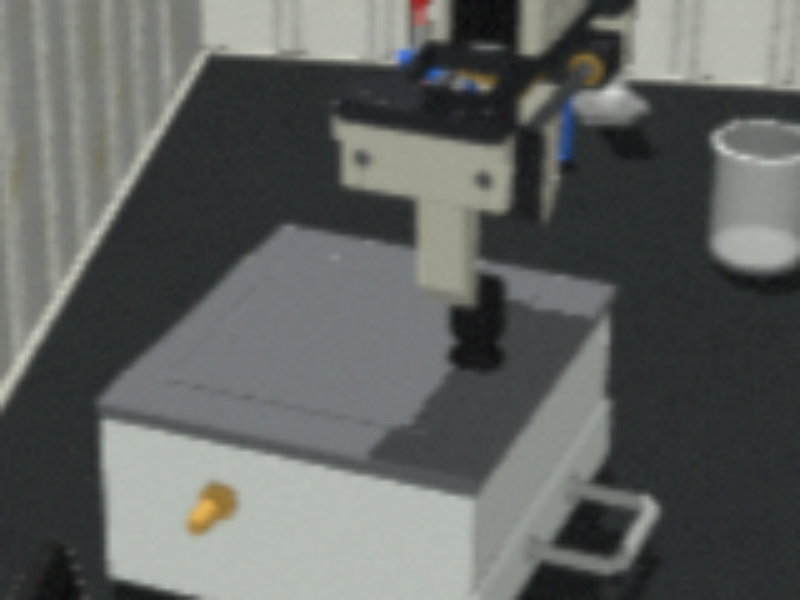

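The drawer is still home and the near finger is clear of the knob (480,310 in the crop). I'll descend around the knob and then close.

```bash
python3 -m handwheel '[[[2.5,0,-18],[0,0,0]],[[0,0,-18],[0,0,0]],[[0,0,-8],[0,0,0]],[[0,0,0],[0,0,0]],[[0,0,0],[0,0,0]]]' 0; python3 -m handwheel '[[[0,0,0],[0,0,0]],[[0,0,0],[0,0,0]],[[0,0,0],[0,0,0]],[[0,0,0],[0,0,0]],[[0,0,0],[0,0,0]],[[0,0,0],[0,0,0]]]' 1;  python3 -m handwheel '[[[0,0,0],[0,0,0]],[[0,0,0],[0,0,0]],[[0,0,0],[0,0,0]]]'
python3 -c "
from h import *
c=capture('side'); cv2.imwrite('pics/s5.png',cv2.resize(c['img'][180:300,230:390],None,fx=5,fy=5)[...,::-1])"
```

```text
time: 7.72
tool_pos: [570.9, 89.2, 133.6]
tcp_rot: [3.141, 0.001, 2.896]
contact_force: [0.8, 0.1, 0.4]
grip_width: 92.0
time: 8.48
tool_pos: [570.4, 89.1, 132.7]
tcp_rot: [3.141, -0.0, 2.896]
contact_force: [-0.7, -0.8, 0.4]
grip_width: 36.6
time: 8.85
tool_pos: [570.8, 90.6, 132.7]
tcp_rot: [3.139, 0.001, 2.896]
contact_force: [2.1, 6.2, -1.6]
grip_width: 25.3
```

View pics/s5.png

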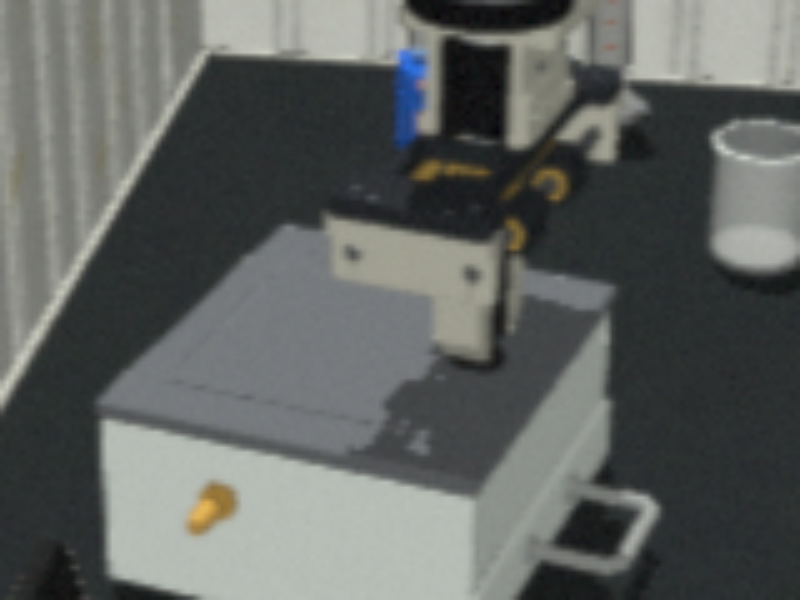

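The knob is gripped (25.3 mm opening). I'll relax the side load first, then lift along the hinge arc in small rows, watching the force.

```bash
python3 -m handwheel '[[[0,1,0],[0,0,0]],[[0,0.5,0],[0,0,0]]]'|grep -E "pos|force"; for i in 1 2 3; do python3 -m handwheel '[[[0.1,0,0.5],[0.0008,0.0033,0]],[[0.1,0,0.5],[0.0008,0.0033,0]]]'|grep -E "pos|rot|force|width"; done
```

```text
tool_pos: [570.8, 90.7, 132.8]
contact_force: [2.7, 1.4, -2.5]
tool_pos: [570.9, 90.7, 133.1]
tcp_rot: [3.141, -0.007, 2.896]
contact_force: [5.2, 2.7, -9.3]
grip_width: 25.3
tool_pos: [570.9, 90.7, 133.3]
tcp_rot: [3.141, -0.015, 2.896]
contact_force: [7.0, 3.2, -15.1]
grip_width: 24.9
tool_pos: [571.0, 90.6, 133.4]
tcp_rot: [-3.141, -0.022, 2.895]
contact_force: [9.4, 2.5, -20.2]
grip_width: 25.0
```

```bash
for i in 1 2 3; do python3 -m handwheel '[[[0.4,-0.1,0.3],[0,0,0]],[[0,0,0],[0,0,0]]]'|grep -E "pos|rot|force|width"; done
```

```text
tool_pos: [571.0, 90.7, 133.4]
tcp_rot: [-3.141, -0.023, 2.895]
contact_force: [7.6, 3.0, -19.4]
grip_width: 25.4
tool_pos: [571.0, 90.6, 133.4]
tcp_rot: [-3.141, -0.024, 2.895]
contact_force: [6.9, 4.1, -19.2]
grip_width: 25.2
tool_pos: [571.1, 90.6, 133.5]
tcp_rot: [-3.141, -0.025, 2.896]
contact_force: [5.0, 3.8, -18.1]
grip_width: 25.2
```

```bash
for i in 1 2 3; do python3 -m handwheel '[[[0.15,0,0.4],[0,0,0]],[[0,0,0],[0,0,0]]]'|grep -E "pos|rot|force|width"; done
```

```text
tool_pos: [571.4, 90.6, 134.6]
tcp_rot: [-3.141, -0.024, 2.896]
contact_force: [4.4, 3.0, -13.8]
grip_width: 24.9
tool_pos: [571.9, 90.5, 136.3]
tcp_rot: [-3.141, -0.023, 2.896]
contact_force: [1.8, 3.3, -9.1]
grip_width: 25.1
tool_pos: [572.4, 90.3, 138.1]
tcp_rot: [-3.141, -0.021, 2.896]
contact_force: [0.9, 1.8, -6.4]
grip_width: 25.2
```

The seal let go gently, with 5.4 mm of rise and the force down to 6 N. Continuing along the arc to about 11.7 mm at the knob.

```bash
python3 -m handwheel '[[[0.3,-0.07,0.7],[0.0018,0.0073,0]],[[0.3,-0.07,0.7],[0.0018,0.0073,0]],[[0.3,-0.07,0.7],[0.0018,0.0073,0]],[[0.3,-0.07,0.7],[0.0018,0.0073,0]],[[0.3,-0.07,0.7],[0.0018,0.0073,0]],[[0.3,-0.07,0.7],[0.0018,0.0073,0]],[[0.3,-0.07,0.7],[0.0018,0.0073,0]],[[0,0,0],[0,0,0]],[[0,0,0],[0,0,0]],[[0,0,0],[0,0,0]]]'
python3 - <<'E'
from h import *
c=capture('side'); cv2.imwrite('pics/s6.png',cv2.resize(c['img'][180:300,230:390],None,fx=5,fy=5,interpolation=cv2.INTER_CUBIC)[...,::-1])
o=np.array([624.7,75.4,0]);a=-.245;X=np.array([np.cos(a),np.sin(a),0]);Y=np.array([-np.sin(a),np.cos(a),0])
for rise in(0,10,15,20):
    th=rise/183
    for y in(103,-103):
        h=o+90*X+[0,0,90]+y*Y
        P=h+(-183*np.cos(th)+1.5*np.sin(th))*X+np.array([0,0,1])*(1.5*np.cos(th)+183*np.sin(th))
        u,v=proj(c,P); print(rise,y,round((u-230)*5),round((v-180)*5))
E
```

```text
time: 12.65
tool_pos: [574.1, 89.9, 142.8]
tcp_rot: [-3.141, -0.075, 2.896]
contact_force: [-5.2, 2.9, -3.7]
grip_width: 25.1
0 103 472 497
0 -103 615 297
10 103 472 477
10 -103 615 279
15 103 471 467
15 -103 615 270
20 103 470 457
20 -103 615 261
```

View pics/s6.png

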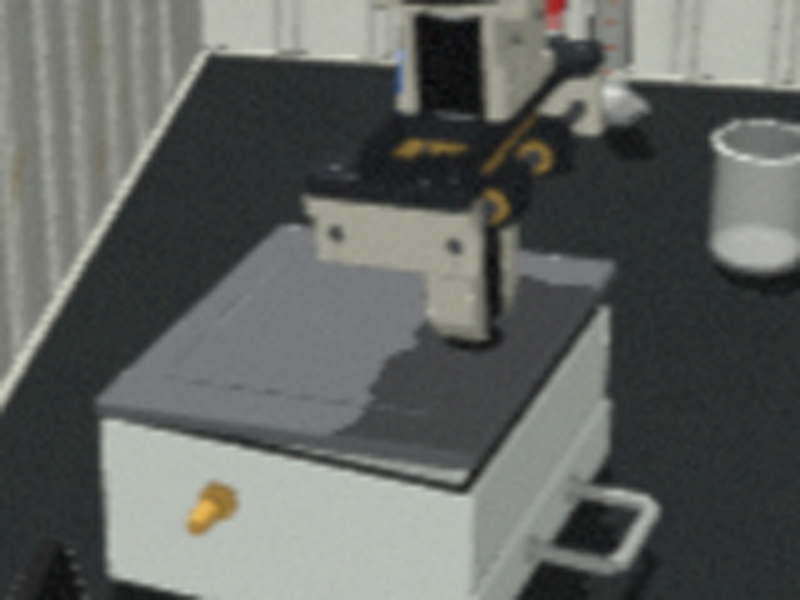

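```bash
python3 - <<'E'
from h import *
a=cv2.imread('pics/s5.png');b=cv2.imread('pics/s6.png');c=capture('side');n=c['img'][...,::-1]
full=cv2.resize(n[180:300,230:390],None,fx=5,fy=5,interpolation=cv2.INTER_CUBIC)
for u in(590,600,608):
    r=[]
    for im in(a,b,full):
        g=cv2.GaussianBlur(im,(7,1),0)[:,u,:].mean(1); s=g[230:310]; r.append(next((i+230-.0 for i in range(80) if s[i]>85),None))
    print(u,r)
for u in(380,420,450):
    for k,im in(("s5",a),("s6",b)):
        g=cv2.GaussianBlur(im,(7,3),0)[400:520,u,:].mean(1); print(u,k,g[::4].round().astype(int).tolist())
E
```

```text
590 [281.0, 259.0, 259.0]
600 [282.0, 260.0, 261.0]
608 [285.0, 261.0, 261.0]
380 s5 [115, 112, 113, 120, 120, 113, 107, 102, 88, 77, 71, 68, 69, 71, 73, 80, 85, 86, 88, 114, 158, 183, 183, 183, 183, 184, 184, 184, 184, 184]
380 s6 [68, 77, 82, 70, 71, 71, 70, 70, 71, 69, 79, 87, 85, 84, 93, 131, 138, 95, 61, 105, 166, 191, 186, 187, 184, 185, 184, 183, 184, 185]
420 s5 [69, 69, 70, 71, 67, 68, 71, 80, 102, 105, 108, 113, 114, 104, 81, 73, 73, 77, 86, 86, 89, 111, 149, 179, 184, 185, 184, 184, 184, 184]
420 s6 [69, 69, 73, 82, 75, 70, 68, 68, 69, 68, 70, 77, 84, 84, 84, 85, 115, 151, 143, 96, 65, 109, 178, 185, 186, 185, 185, 185, 185, 183]
450 s5 [71, 70, 69, 70, 70, 69, 70, 71, 70, 68, 69, 70, 68, 70, 68, 69, 70, 71, 74, 82, 86, 86, 90, 113, 168, 184, 185, 183, 184, 185]
450 s6 [67, 67, 68, 68, 70, 69, 68, 69, 70, 69, 70, 69, 73, 84, 86, 84, 84, 106, 150, 157, 131, 80, 64, 118, 172, 188, 185, 185, 184, 186]
```

Measured front edge rise is about 12.6 mm (22–24 crop px), which agrees with the TCP rise of 10 mm, so the knob has not slipped. It needs about 1.9 mm more at the knob.

```bash
python3 -m handwheel '[[[0,0,0.5],[0.0008,0.0035,0]],[[0,0,0.5],[0.0008,0.0035,0]],[[0,0,0.5],[0,0,0]],[[0,0,0.4],[0,0,0]],[[0,0,0],[0,0,0]],[[0,0,0],[0,0,0]],[[0,0,0],[0,0,0]],[[0,0,0],[0,0,0]],[[0,0,0],[0,0,0]],[[0,0,0],[0,0,0]]]'
cat > m.py <<'E'
from h import *
a=cv2.imread('pics/s5.png');c=capture('side');n=cv2.resize(c['img'][180:300,230:390],None,fx=5,fy=5,interpolation=cv2.INTER_CUBIC)[...,::-1]
cv2.imwrite('pics/s7.png',n)
for u in(590,600,608):
    print(u,[next((i for i in range(230,310) if cv2.GaussianBlur(im,(7,1),0)[i,u].mean()>85),None) for im in(a,n)])
for u in(420,450): print(u,[cv2.GaussianBlur(im,(7,3),0)[400:520,u].mean(1)[::4].round().astype(int).tolist() for im in(a,n)])
print(get_obs()["tool_pos"],get_obs()["contact_force"])
for t in["substrate","conjugate","beaker"]: print(t,[(round(d["score"],2),w(c,d["xyz"]).round(1).tolist()) for d in spot_in(t,"side")[:2]])
E
python3 m.py
```

```text
time: 14.0
tool_pos: [574.8, 89.7, 144.6]
tcp_rot: [-3.141, -0.08, 2.896]
contact_force: [-3.6, 0.4, -6.1]
grip_width: 25.0
590 [281, 254]
600 [282, 256]
608 [285, 257]
420 [[69, 69, 70, 71, 67, 68, 71, 80, 102, 105, 108, 113, 114, 104, 81, 73, 73, 77, 86, 86, 89, 111, 149, 179, 184, 185, 184, 184, 184, 184], [70, 74, 77, 71, 70, 70, 68, 68, 70, 70, 75, 82, 84, 83, 88, 116, 144, 153, 148, 101, 66, 108, 179, 183, 185, 184, 183, 184, 185, 186]]
450 [[71, 70, 69, 70, 70, 69, 70, 71, 70, 68, 69, 70, 68, 70, 68, 69, 70, 71, 74, 82, 86, 86, 90, 113, 168, 184, 185, 183, 184, 185], [69, 69, 69, 70, 69, 68, 67, 67, 69, 68, 69, 75, 83, 86, 84, 85, 113, 149, 154, 155, 131, 83, 65, 120, 175, 190, 187, 185, 183, 184]]
[574.78756366  89.77446334 144.66597814] [-4.02732779  0.63713516 -3.98836817]
substrate [(0.71, [502.9, 335.7, 30.0])]
conjugate [(0.8, [595.6, 329.0, 38.4])]
beaker [(0.83, [431.7, -236.5, 47.3]), (0.25, [615.3, 150.2, 89.6])]
```

View pics/s7.png

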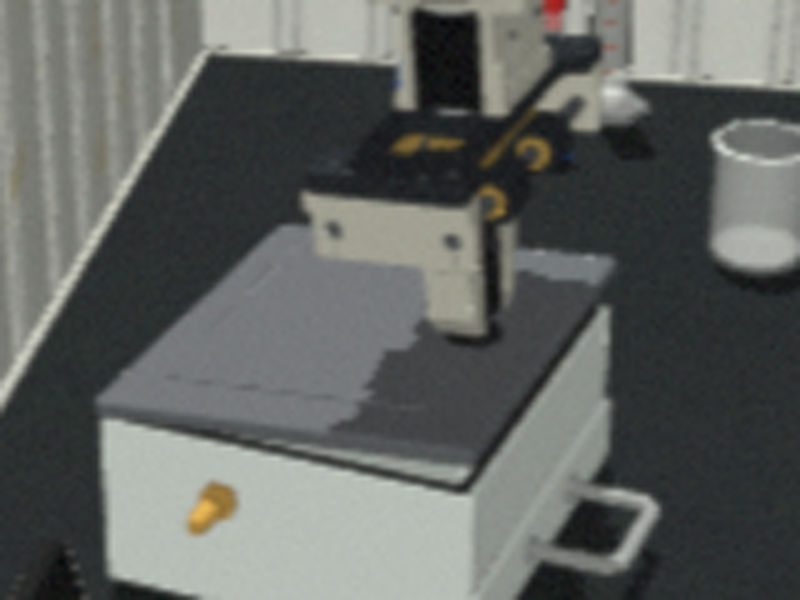

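```bash
python3 -m handwheel '[[[0,0,0],[0,0,0]],[[0,0,0],[0,0,0]],[[0,0,0],[0,0,0]],[[0,0,0],[0,0,0]]]'; python3 -c "
from plant import bot
print(bot.close_job())"
```

```text
time: 14.7
tool_pos: [574.8, 89.8, 144.7]
tcp_rot: [-3.141, -0.08, 2.896]
contact_force: [-4.6, -0.3, -3.3]
grip_width: 25.0
the job is handed in; nothing more can be done
None
```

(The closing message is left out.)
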